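# Park and lock the print head

## Robot

A 7-joint arm with a two-finger parallel gripper is mounted at the origin on the work surface. World frame = base frame: x ahead of the robot, y to its left, z up, the work surface at z = 0. Lengths are in m, angles in degrees, forces in N, time in s.
With the tool pointing down it reaches from about 0.4 to 0.75 m from the base axis. Payload 19.5 kg.
Tool frame: the origin (TCP) lies midway between the tips of the shut fingers; the grasp point (between the pads) lies 19 mm behind it; z points along the fingers, x is the direction in which the jaws open and shut, and the axes are right-handed (so a half turn about z gives the same grasp; the last joint's range is limited). The gripper opens to 85 mm and grips with 20 to 120 N. Pads are 22 mm wide; open, the fingers measure 114 mm over their backs; the gripper's body (76 mm by 85 mm) begins 54 mm behind the grasp point. The pads swing forward as they close: fully open they stand 13 mm farther back than shut.
Start: joints at [70.892, 40.479, -1.581, 85.061, 1.261, 54.483, -4.326], TCP at [0.165, -0.551, 0.231] pointing down, gripper open.
Joint ranges: [-155.06, 155.06], [-18.47, 123.98], [-90, 86.84], [0, 140.48], [-83.41, 263.41], [0, 116], [-161.91, 161.91]. Speed limits (degrees/s): [108.29, 108.29, 147.25, 147.25, 172.46, 172.46, 172.46].

## Interface

Orientations are given as a 3x3 rotation matrix whose columns are the frame's x, y, z axes.
In Python, from rig import env gives the robot as it stands. Calls block until the motion is done:
- env.movep(position, orientation): joint-space move of the TCP to a pose.
- env.move_linear(position, orientation=None, max_speed=0.15, max_force=None): straight line of the TCP; orientation=None keeps the orientation; max_speed is the mean speed in m/s. With max_force (N) it stops when the force on the tool has changed by that much, and returns True; else False.
- env.move_j(angles): joint-space move.
- env.ungrasp() and env.grab(grasp_force=None): open the fingers fully, or close them until they stop; grasp_force is the grip in N (None keeps the last).
- env.sleep(seconds).
- env.solve_ik(position, orientation): joint angles nearest the present ones, or None.
- env.get_image(name): name is "side" or "top" or "wrist"; returns the picture (400x640x3 uint8, blue, green, red); there is no depth.
- env.camera_params(name): a dict with "fx", "fy", "cx", "cy" (pixels), "k1" (the pictures are not rectified: a ray, as slopes to the right and down, at radius r is drawn at 1 + k1 r^2 times it, then the intrinsics apply), "rvec" (rotation vector, rad) and "tvec" (3), from world to camera coordinates, as OpenCV has them; the wrist camera has in their place "T_tool_cam" (4x4, takes a point from camera to tool coordinates, whose origin is the TCP and whose axes are the tool frame's). Camera axes: x right, y down, z forward; pixel columns grow to the right and rows downward; lengths in m; the calibration is good to about 2 mm. A picture is of the moment at which its call begins: read the wrist's pose just before it. camera_params takes no time and is no camera call.
A pose or a line that the arm cannot do raises env.PlanningError and nothing moves.
- env.finish_job(): hands the job in, once; it reports no verdict.
Trained networks look in the newest picture that a camera, given by its name, has taken for a name from the list of things; names that differ only in an ending like _2 or _b are one class to them, and where a whole thing is asked for, a point or a joint stands for the part that bears it (a point fixed in the world has none). Each returns a list of dicts, best first, with "score" (0 to 1); they miss things now and then, are a little off and sometimes report something else, mostly with a low value. They report only what shows in the picture. A call takes as long as a camera call.
- env.look_for(camera, thing): "point" ([column, row] in pixels, amid what is visible of it).
- env.trace(camera, thing): "pixels" (400x640 bool, what is visible of it) and "point" ([column, row] in pixels, amid what is visible of it).
Readings, each from a call of its own:
- env.current_clock(): time.
- env.current_joint_positions(): joint angles.
- env.current_joint_velocities(): joint speeds.
- env.current_joint_efforts(): joint torques, N m.
- env.current_eef_pos(): TCP position.
- env.current_tcp_rot(): TCP orientation.
- env.current_force(): force on the tool from outside, world axes, zero at the start.
- env.current_wrist_torque(): the same for the moment, N m.
- env.current_opening(): opening from 0.0 (shut) to 1.0 (fully open).
Only numpy, scipy, OpenCV 4.12 (cv2) and the standard library are available. Lean on these libraries where they do the work, as an engineer would, in place of code of your own. Each camera call takes 0.05 s, during which the arm holds its last target.

## Task

Clear the deep printed wheel that lies in the print head's way off the printer's bed and set it down flat, open side up, in the shallow tray, without the head ever striking it. Then slide the print head along its rail fully home against the end stop beside the push-push transport lock and lock it there: the lock must be out for the head to get in, it may be found in or out, each full press changes it over, and it must finally be left latched in. Leave the small wheel, the spool and the bottle where they are.

Things in the scene. Friction and masses are not known exactly. Their poses are not given: they have to be found in the camera images.
- printer: desktop 3D printer, fixed; black base 300 (x) by 360 (y) by 57 high. Origin on the table under the base's centre; +x away from the robot, +y along the rail towards end stop and lock, z up ('printer' coordinates, mm). Aluminium bed 240 by 260, centred, top at z = 85. Column 40 by 40 at x = 125, y = -225, with its motor 468 high
- rail_mid (a point): on the rail's top face, above the printer's centre. Rail along printer y, x = 50 to 70, z = 130 to 165, from y = -228 to the end stop at 218. Axes as the printer's
- lock_housing (a point): centre of the lock's grey housing, a fixed box 44 by 50 (y) by 43 tilted with the lock by 35 degrees; printer x = -15 to 46, y = 150 to 200, z = 196 to 257; an upright plate at x = 59 to 69 behind carries it and the light bar
- light_bar (a point): middle of the underside of a fixed black light bar over the lock: 58 (x) by 80 (y) by 22 high, printer x = 12 to 70, y = 135 to 215, z = 328 to 350. It leaves no room for a gripper straight above the button: tilt the tool along the button's axis
- head (a joint): print head's slide along the rail, m: the head's centre lies at printer y = -0.155 + value; 0 = far end, 0.230 = fully home at the end stop. Starts at 0 to 0.08. Friction about 3 N. With the lock in, the lock's bolt stops the head at about 0.207; with it out, the head goes home. The lock can go in only with the head fully home (to about 2 mm) or well short of the lock
- head_fin (a point): middle of the top face of the grip fin on top of the print head: fin 20 (x) by 50 (y), 45 high, printer z = 170 to 215, rigid with the head. Axes as the printer's; slides along y with the head
- head_body (a point): middle of the underside of the head's black box: 70 (x) by 60 (y) by 62 high, printer x = -30 to 40, z = 108 to 170, nozzle down to z = 96. From it a flat wing (x = 20 to 45, z = 160 to 170) reaches 117 mm from the head's centre towards +y, with an upright ridge at its end up to z = 193, which the lock's bolt catches
- lock (a joint): depth of the lock's button, m: about 0 = out (open), about 0.0095 = latched in (shut), 0.018 = bottomed. A full press goes to 0.0155 or deeper and is then let go: from out the button comes back to 0.0095 and stays in, from in it springs out to 0. Spring 2.5 N when out, 4.5 N when bottomed; a brisk press meets a few N more on the way, so do not take that for the stop. Starts in or out
- lock_top (a point): middle of the outer face of the lock's round aluminium button, 40 in diameter, printer (-15, 175, 270) when out; moves with it. z axis = outward normal, leaning 35 degrees from vertical towards the printer's -x (towards the robot); it is pressed along -z. y axis = printer's y
- wheel: deep printed wheel, grey plastic, an open-topped dish of 92 outer diameter, 45 high, vertical wall 8 thick, floor 6, a low hub inside; about 0.12 kg. Origin at the centre of its underside, z up. It lies open side up on the bed, in the way of the head. It can be pinched by its wall from above
- tray: shallow square tray, grey plastic, fixed to the table, 150 by 150 outside, walls 5 thick and 22 high, floor 5 thick. Origin at the centre of its underside; left or right of the printer
- small_wheel: bystander: flat printed wheel 68 in diameter, 20 high, on the bed; origin at the centre of its underside
- spool: bystander: filament spool lying flat on the table, 160 in diameter, 60 high; origin at the centre of its underside
- bottle: bystander: upright bottle 52 in diameter, 160 high, on the table beside the printer; origin at the centre of its underside

How it is judged:
By the outcome, as a careful person would: the job done as asked, in the order asked, and still so for the second after the job is handed in, with the robot touching nothing.
It also fails if it takes over 72 s, if anything falls off the work surface, if the arm or the gripper's body presses on something with over 40 N, if the wrist force passes 120 N, or if a joint passes its speed limit or range.

## Working session

There is one attempt and no reset: what is moved stays moved. The work goes in short steps, each a Python script; the robot and the scene stay as the last script left them, time stands still between calls to the robot, and variables do not carry over. Pictures are saved under pics/ and viewed, and the job is handed in when it is done.

```bash
ls; mkdir -p pics; python3 - <<'E'
from rig import env
import cv2
print(env.current_clock())
for n in ("side","top","wrist"):
    im=env.get_image(n); cv2.imwrite(f"pics/{n}0.png",im)
    print(n,{k:(v.tolist() if hasattr(v,'tolist') else v) for k,v in env.camera_params(n).items()})
print(env.current_eef_pos(), env.current_tcp_rot(), env.current_clock())
E
```

```text
pics
0.0
side {'fx': 386.1533941635097, 'fy': 386.1533941635097, 'cx': 318.0446976375843, 'cy': 200.9825252885564, 'k1': -0.004618094464338816, 'rvec': [0.10336738666383499, -2.7372403445068416, 1.5051167532324916], 'tvec': [0.548502978274265, 0.20158288545590583, 1.1958379340227514]}
top {'fx': 391.49763582704395, 'fy': 391.49763582704395, 'cx': 324.8747762013807, 'cy': 194.92579893696677, 'k1': 0.0042785027502431705, 'rvec': [2.1818505922308806, -2.140786045155184, 0.12806459181943383], 'tvec': [-0.026199839914715396, 0.5808511645303096, 1.1183722244748941]}
wrist {'fx': 312.0242250920226, 'fy': 312.0242250920226, 'cx': 316.86456077946355, 'cy': 196.75354908545575, 'k1': -0.04689820812684558, 'T_tool_cam': [[0.9999991870318481, 0.0012521153344784725, -0.00024112824464582043, -0.0014723977281096978], [-0.0011284381526217406, 0.9570540665509761, 0.28990729608889465, -0.07585185487447602], [0.0005937701381085327, -0.2899067883051852, 0.9570547014312162, -0.14326632524452831], [0.0, 0.0, 0.0, 1.0]]}
[ 0.16533497 -0.55052931  0.23094645] [[ 2.87616753e-01 -9.57745551e-01 -2.50823041e-04]
 [-9.57745254e-01 -2.87616862e-01  7.54602465e-04]
 [-7.94858090e-04  2.31882660e-05 -9.99999684e-01]] 0.15
```

View pics/side0.png

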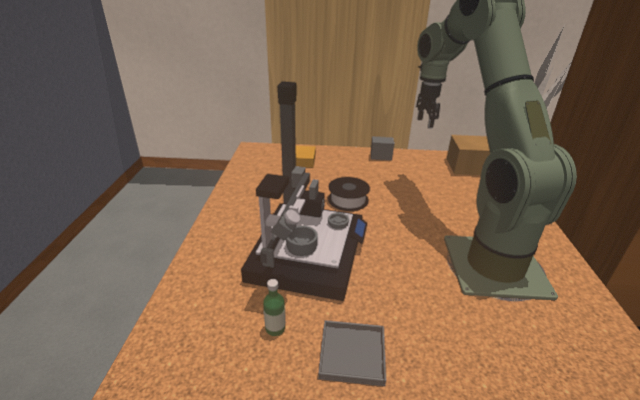

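View pics/top0.png

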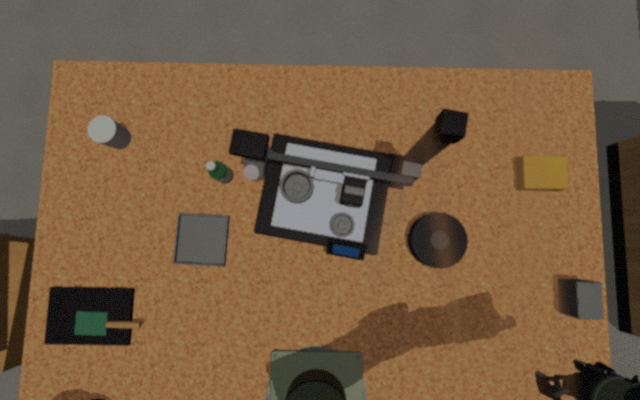

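View pics/wrist0.png

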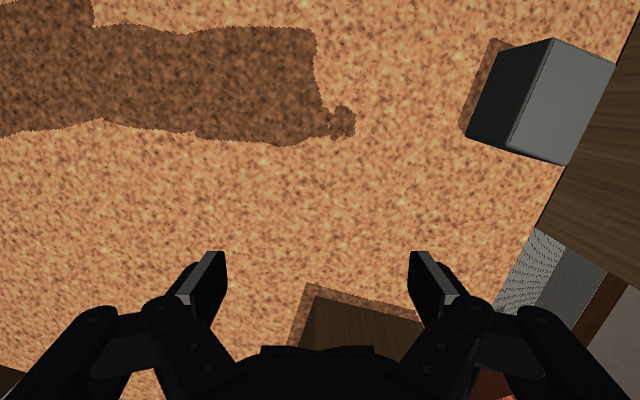

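```bash
cat > h.py <<'E'
import numpy as np, cv2
from scipy.spatial.transform import Rotation as R
from scipy.optimize import least_squares
from rig import env
def cam(name, pose=None):
    c=env.camera_params(name)
    if 'rvec' in c:
        Rm=cv2.Rodrigues(np.array(c['rvec'],float))[0]; t=np.array(c['tvec'],float)
    else:
        p,Rt=pose; T=np.eye(4);T[:3,:3]=Rt;T[:3,3]=p
        Ti=np.linalg.inv(T@np.array(c['T_tool_cam'])); Rm=Ti[:3,:3]; t=Ti[:3,3]
    return dict(R=Rm,t=t,f=c['fx'],cx=c['cx'],cy=c['cy'],k=c['k1'])
def proj(C,P):
    q=np.atleast_2d(P)@C['R'].T+C['t']; s=q[:,:2]/q[:,2:]
    s=s*(1+C['k']*(s**2).sum(1,keepdims=True))
    return s*C['f']+[C['cx'],C['cy']]
def ray(C,px):
    d=(np.array(px,float)-[C['cx'],C['cy']])/C['f']; s=d.copy()
    for _ in range(10): s=d/(1+C['k']*(s@s))
    v=C['R'].T@np.array([s[0],s[1],1.]); return -C['R'].T@C['t'], v/np.linalg.norm(v)
def atz(C,px,z):
    o,v=ray(C,px); return o+v*(z-o[2])/v[2]
def wpose(): return np.array(env.current_eef_pos()),np.array(env.current_tcp_rot())
E
python3 - <<'E'
from h import *
D={}
for n in("side","top"):
    for t in ["printer","rail_mid","lock_housing","light_bar","head_fin","head_body","lock_top","wheel","tray","small_wheel","spool","bottle","head","lock"]:
        r=env.look_for(n,t)[:3]; print(n,t,[(np.round(a['point'],1).tolist(),round(float(a['score']),2)) for a in r])
print(env.current_clock())
E
```

```text
side printer [([295.5, 231.6], 0.75)]
side rail_mid [([291.2, 233.7], 0.72)]
side lock_housing [([289.6, 233.0], 0.79)]
side light_bar [([293.7, 235.8], 0.71)]
side head_fin [([311.9, 201.9], 0.84)]
side head_body [([351.5, 355.9], 0.74), ([311.7, 203.6], 0.72)]
side lock_top [([311.1, 202.1], 0.66), ([289.9, 218.9], 0.5)]
side wheel [([312.1, 205.0], 0.74), ([304.4, 240.6], 0.7)]
side tray [([351.0, 354.5], 0.71)]
side small_wheel [([334.9, 221.3], 0.59)]
side spool [([347.5, 193.4], 0.68)]
side bottle [([273.7, 310.0], 0.87)]
side head [([311.8, 204.3], 0.89)]
side lock [([289.7, 215.2], 0.58)]
top printer [([332.6, 176.3], 0.88)]
top rail_mid [([329.4, 173.1], 0.75)]
top lock_housing [([334.3, 175.7], 0.57)]
top light_bar [([334.3, 180.2], 0.56)]
top head_fin [([347.3, 181.3], 0.84)]
top head_body [([346.3, 179.1], 0.77)]
top lock_top [([253.8, 169.0], 0.71)]
top wheel [([297.5, 184.1], 0.87)]
top tray [([199.1, 237.7], 0.96)]
top small_wheel [([343.3, 223.3], 0.88)]
top spool [([434.9, 239.4], 0.91)]
top bottle [([333.7, 176.6], 0.66), ([218.2, 173.3], 0.64)]
top head [([346.1, 182.9], 0.76)]
top lock [([249.9, 169.4], 0.68)]
1.55
```

```bash
python3 - <<'E'
import cv2
im=cv2.imread('pics/top0.png'); cv2.imwrite('pics/top0z.png',cv2.resize(im[110:290,170:470],None,fx=2.66,fy=2.66,interpolation=cv2.INTER_CUBIC))
im=cv2.imread('pics/side0.png'); cv2.imwrite('pics/side0z.png',cv2.resize(im[160:390,220:420],None,fx=2.6,fy=2.6,interpolation=cv2.INTER_CUBIC))
E
```

```text
(no output)
```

View pics/top0z.png

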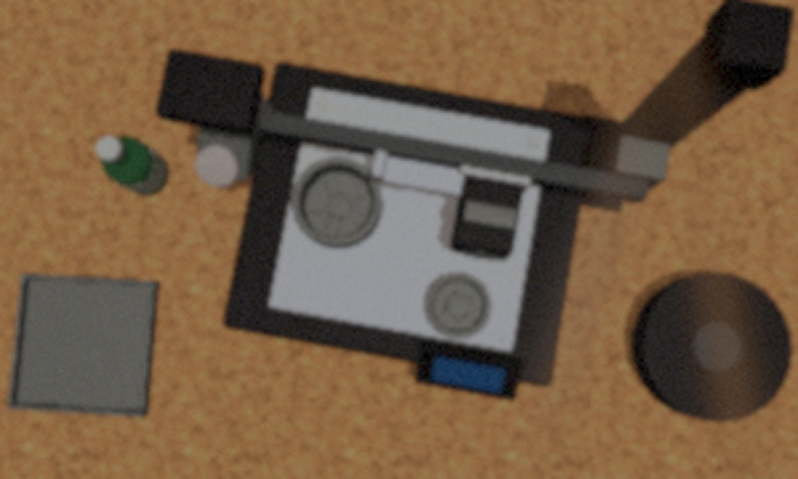

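View pics/side0z.png

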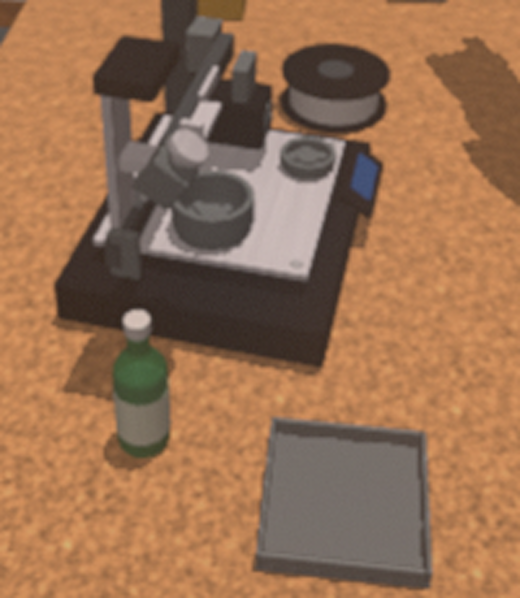

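```bash
cat > fit.py <<'E'
from h import *
CT=cam('top');CS=cam('side')
def z2t(p): return [p[0]/2.66+170-.3,p[1]/2.66+110-.3]
def z2s(p): return [p[0]/2.6+220-.3,p[1]/2.6+160-.3]
top=[((310,87),(120,130,85)),((550,127),(120,-130,85)),((515,352),(-120,-130,85)),((268,307),(-120,130,85)),
((275,64),(150,180,57)),((227,325),(-150,180,57)),((170,50),(70,215,350)),((263,66),(70,135,350)),((160,116),(12,215,350)),((217,165),(-15,175,270))]
side=[((308,278),(-120,130,85)),((96,240),(120,130,85)),((62,285),(150,180,57)),((322,363),(-150,180,0)),((188,150),(-15,175,270))]
def w(q,P):
    P=np.atleast_2d(P)/1000.; c,s=np.cos(q[2]),np.sin(q[2])
    return np.c_[q[0]+c*P[:,0]-s*P[:,1],q[1]+s*P[:,0]+c*P[:,1],P[:,2]]
if __name__=='__main__':
    def res(q):
        return np.r_[(proj(CT,w(q,[b for a,b in top]))-[z2t(a) for a,b in top]).ravel(),(proj(CS,w(q,[b for a,b in side]))-[z2s(a) for a,b in side]).ravel()]
    s=least_squares(res,[.6,0,0],loss='soft_l1'); q=s.x; print(q,np.degrees(q[2])); print(np.round(s.fun.reshape(-1,2),1))
    np.save('q.npy',q)
    print('fin',atz(CT,z2t((490,212)),.215),'wheel rim',atz(CT,z2t((339,202)),.13),'small',atz(CT,z2t((458,304)),.105),'tray',atz(CT,z2t((82,344)),.022),'bottle',atz(CT,z2t((109,149)),.16),'spool',atz(CT,z2t((713,345)),.06))
    wi=np.linalg.inv
    def toP(p): d=np.array(p[:2])-q[:2]; c,s_=np.cos(q[2]),np.sin(q[2]); return 1000*np.array([c*d[0]+s_*d[1],-s_*d[0]+c*d[1]])
    print('P: fin',toP(atz(CT,z2t((490,212)),.215)),'wheel',toP(atz(CT,z2t((339,202)),.13)),'small',toP(atz(CT,z2t((458,304)),.105)),'bottle',toP(atz(CT,z2t((109,149)),.16)),'tray',toP(atz(CT,z2t((82,344)),.022)))
E
python3 fit.py
```

```text
[ 0.58556841 -0.0145565  -0.15358497] -8.799770358734413
[[ 0.9  0.1]
 [ 0.5  0.4]
 [ 0.2 -0.5]
 [ 0.9  0.3]
 [ 0.1 -1.6]
 [-1.6  1.3]
 [-0.6 -0.9]
 [ 0.6 -0.8]
 [-2.2  0. ]
 [-0.9  3.2]
 [ 0.1 -1.6]
 [-1.1 -0.4]
 [-3.7 -0.5]
 [ 0.9  2.8]
 [ 4.2 -4.3]]
fin [ 0.5751197 -0.0870006  0.215    ] wheel rim [0.59379212 0.06029156 0.13      ] small [ 0.49368465 -0.06322753  0.105     ] tray [0.44550376 0.34699232 0.022     ] bottle [0.63829689 0.28779879 0.16      ] spool [ 0.45717363 -0.3380466   0.06      ]
P: fin [  0.75691335 -73.18981755] wheel [-3.32348616 75.22510515] small [-83.35641384 -62.15466875] bottle [  5.85293036 306.86276696] tray [-193.72636116  335.86568246]
```

```bash
cat >> h.py <<'E'
def q0(): return np.load('q.npy')
def W(P):
    q=q0(); P=np.array(P,float)/1000; c,s=np.cos(q[2]),np.sin(q[2]); return np.array([q[0]+c*P[0]-s*P[1],q[1]+s*P[0]+c*P[1],P[2]])
def toP(p):
    q=q0(); d=np.array(p,float)-[q[0],q[1],0]; c,s=np.cos(q[2]),np.sin(q[2]); return 1000*np.array([c*d[0]+s*d[1],-s*d[0]+c*d[1],d[2]])
def Rz(a): return R.from_euler('z',a,degrees=True).as_matrix()
def PR(M): return Rz(np.degrees(q0()[2]))@M
def down(a):  # tool x at angle a (deg) in printer frame, z down
    x=np.array([np.cos(np.radians(a)),np.sin(np.radians(a)),0]); z=np.array([0,0,-1.]); return PR(np.c_[x,np.cross(z,x),z])
def lockR(flip=1): # tool z along -button normal, tool x along +-printer y
    n=np.array([-np.sin(np.radians(35)),0,np.cos(np.radians(35))]); x=np.array([0,flip*1.,0]); z=-n; return PR(np.c_[x,np.cross(z,x),z])
def snap(n,f):
    p=wpose() if n=='wrist' else None
    im=env.get_image(n); cv2.imwrite('pics/'+f,im); return cam(n,p),im
E
python3 - <<'E'
from h import *
def t(n,P,M):
    r=env.solve_ik(W(P),M); print(n,None if r is None else np.round(r,0))
t('view',(-74,79,350),down(20))
for a in (20,30,0,-160): t(f'grasp{a}',(-42,60,105),down(a))
tr=toP([.4455,.347,0]);print(tr)
for a in (20,45,0,-20,-45): t(f'tray{a}',(tr[0],tr[1],25),down(a))
L=np.array([-15,175,270]); n=np.array([-np.sin(np.radians(35)),0,np.cos(np.radians(35))])
for f in (1,-1): t(f'lock{f}',L+20*n,lockR(f)); t(f'lock{f}',L-18*n,lockR(f))
lx=PR(np.c_[(lambda z:(np.array([np.cos(np.radians(35)),0,np.sin(np.radians(35))]),np.cross(z,np.array([np.cos(np.radians(35)),0,np.sin(np.radians(35))])),z))(-n)])
for s in (1,-1):
  x=s*np.array([np.cos(np.radians(35)),0,np.sin(np.radians(35))]); t('lockx',L+20*n,PR(np.c_[x,np.cross(-n,x),-n]))
for a in (0,90,-90,180): t(f'fin{a}',(0,-110,190),down(a)); t(f'fin{a}',(0,40,190),down(a))
print(env.current_clock())
E
```

```text
view [  3.  31. -27.  81.  14.  71. -14.]
grasp20 [ -2.  49. -13.  97.  17.  36. -13.]
grasp30 [ -0.  49. -16.  97.  21.  37.  -7.]
grasp0 [ -5.  49.  -8.  97.  10.  35. -27.]
grasp-160 [ -26.   55.   36.   98.  -45.   43. -136.]
[-193.7312559   335.87269298    0.        ]
tray20 [-54.  60.  25.  97. -44.  32.   9.]
tray45 [-52.  60.  22.  97. -39.  31.  31.]
tray0 [-55.  61.  28.  98. -47.  34.  -7.]
tray-20 [-56.  62.  31.  98. -51.  36. -24.]
tray-45 [-59.  64.  37.  98. -57.  40. -44.]
lock1 [-44.  33.  26. 110.  26.  11.  32.]
lock1 [-43.  38.  28. 109.  15.   7.  42.]
lock-1 [-55.  39.  49. 110. -51.  15. -74.]
lock-1 [-51.  42.  44. 109. -61.  12. -64.]
lockx [-54.  37.  45. 110. -41.  13.   7.]
lockx [ -6.  34. -39. 109.  78.  45.  76.]
fin0 [ 16.  44. -13.  87.  12.  51. -11.]
fin0 [  1.  45. -13.  84.  12.  52. -25.]
fin90 [ 27.  48. -38.  86.  33.  58.  62.]
fin90 [ 13.  49. -40.  84.  34.  60.  47.]
fin-90 [  3.  45.  12.  87. -11.  50. -80.]
fin-90 [-13.  46.  15.  85. -14.  51. -92.]
fin180 [  -9.   50.   40.   87.  -36.   56. -148.]
fin180 [ -25.   52.   44.   85.  -40.   59. -160.]
1.55
```

```bash
python3 - <<'E'
from h import *
env.movep(W((-74,79,350)),down(20))
C,im=snap('wrist','w1.png')
np.savez('w1.npz',**C)
for t in ["lock_top","wheel","head_fin","small_wheel","lock_housing"]:
    print(t,[(np.round(a['point'],1).tolist(),round(float(a['score']),2)) for a in env.look_for('wrist',t)[:3]])
print(wpose()[0],env.current_clock())
q=q0()
def dot(P,c): 
    p=proj(C,W(P))[0]; cv2.circle(im,(int(p[0]),int(p[1])),2,c,-1)
for P in [(120,130,85),(120,-130,85),(-120,-130,85),(-120,130,85),(-150,180,57)]: dot(P,(0,0,255))
n=np.array([-np.sin(np.radians(35)),0,np.cos(np.radians(35))]);u=np.array([np.cos(np.radians(35)),0,np.sin(np.radians(35))])
for d,c in((0,(0,255,0)),(9.5,(0,0,255))):
  for a in np.arange(0,6.28,.3): dot(np.array([-15,175,270])-d*n+20*(np.cos(a)*u+np.sin(a)*np.array([0,1,0])),c)
for a in np.arange(0,6.28,.2): dot((-3.3+46*np.cos(a),75.2+46*np.sin(a),130),(255,0,255))
cv2.imwrite('pics/w1o.png',im)
E
```

```text
lock_top [([451.1, 111.0], 0.6)]
wheel [([371.9, 187.6], 0.83)]
head_fin [([344.1, 294.9], 0.59)]
small_wheel [([341.4, 293.8], 0.63), ([274.4, 252.7], 0.59)]
lock_housing [([412.4, 169.8], 0.9), ([345.3, 295.7], 0.51)]
[0.52454907 0.07467142 0.34997544] 4.4333
```

View pics/w1o.png

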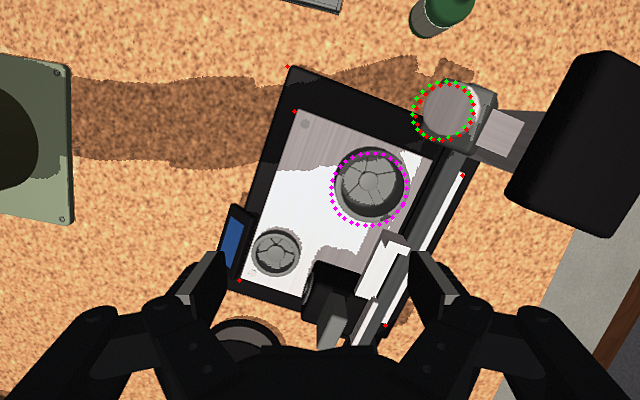

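View pics/w1.png

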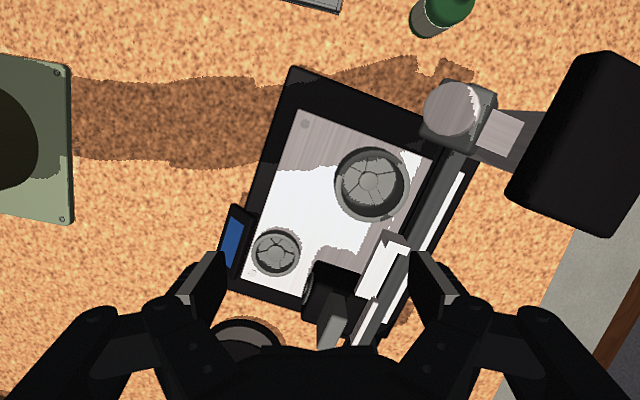

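```bash
python3 - <<'E'
import cv2
im=cv2.imread('pics/w1.png'); cv2.imwrite('pics/w1z1.png',cv2.resize(im[50:200,380:540],None,fx=5,fy=4*5/4,interpolation=cv2.INTER_CUBIC)[:600*2])
cv2.imwrite('pics/w1z1.png',cv2.resize(im[60:180,390:540],None,fx=5,fy=5,interpolation=cv2.INTER_CUBIC))
cv2.imwrite('pics/w1z2.png',cv2.resize(im[55:325,220:480],None,fx=2.2,fy=2.2,interpolation=cv2.INTER_CUBIC))
E
```

```text
(no output)
```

View pics/w1z1.png

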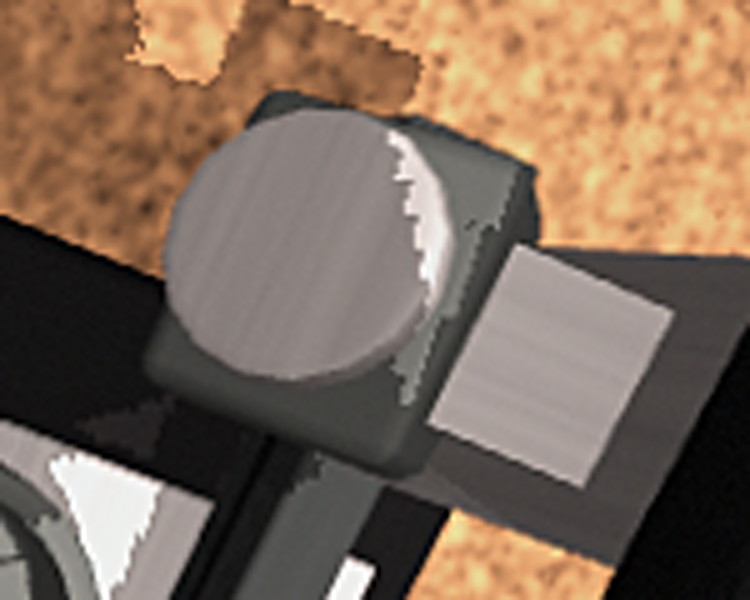

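View pics/w1z2.png

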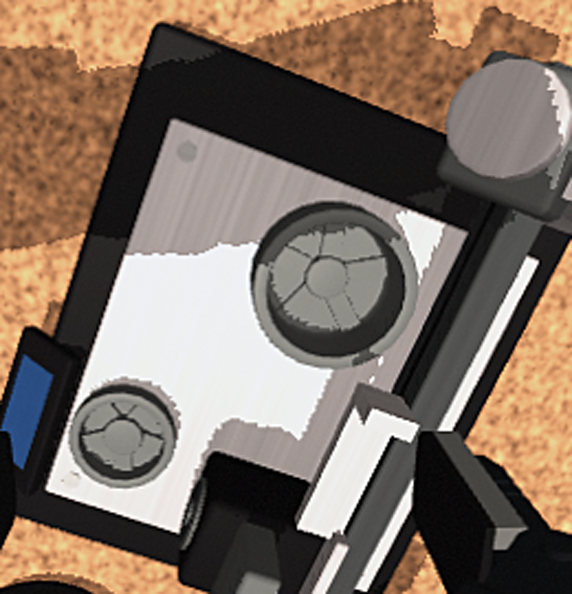

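```bash
cat > fit2.py <<'E'
from fit import *
C1={k:v for k,v in np.load('w1.npz').items()}
z1=lambda p:[p[0]/5+390-.4,p[1]/5+60-.4]; z2=lambda p:[p[0]/2.2+220-.3,p[1]/2.2+55-.3]
wr=[(z2((155,25)),(-150,180,57)),(z2((173,118)),(-120,130,85)),(z2((537,258)),(120,130,85)),(z2((47,490)),(-120,-130,85))]
n=np.array([-np.sin(np.radians(35)),0,np.cos(np.radians(35))])
bw=z1((310,245)); bt=z2t((217,165)); bs=z2s((188,150))
def res(q,d=None):
    d=q[3] if d is None else d
    B=np.array([-15,175,270])-d*n
    r=[(proj(CT,w(q,[b for a,b in top[:9]]))-[z2t(a) for a,b in top[:9]]).ravel(),(proj(CS,w(q,[b for a,b in side[:4]]))-[z2s(a) for a,b in side[:4]]).ravel()*.5,
     (proj(C1,w(q,[b for a,b in wr]))-[a for a,b in wr]).ravel(),(proj(C1,w(q,B))-bw).ravel(),(proj(CT,w(q,B))-bt).ravel(),(proj(CS,w(q,B))-bs).ravel()*.5]
    return np.concatenate(r)
s=least_squares(res,[.585,-.014,-.15,5.],loss='soft_l1',x_scale=[.01,.01,.01,5]); q=s.x;print(q,np.degrees(q[2]),s.cost);print(np.round(s.fun.reshape(-1,2),1).tolist())
for d in(0,9.5):
    s=least_squares(lambda q:res(q,d),q[:3],loss='soft_l1'); print(d,s.x,s.cost,np.round(s.fun.reshape(-1,2)[-7:],1).tolist())
np.save('q.npy',q[:3])
qq=q
r=lambda C,p,z:toP_(atz(C,p,z))
def toP_(p):
    d=np.array(p[:2])-q[:2]; c,s_=np.cos(q[2]),np.sin(q[2]); return 1000*np.array([c*d[0]+s_*d[1],-s_*d[0]+c*d[1]])
print('wheel wrist',r(C1,z2((334,284)),.13),'top',r(CT,z2t((339,202)),.13))
E
python3 fit2.py
```

```text
[ 5.86738630e-01 -1.14043299e-02 -1.58277010e-01  1.47375908e+01] -9.06860468932896 23.600993634267105
[[0.0, -0.5], [-0.4, 0.2], [-1.2, -0.8], [-0.4, -0.4], [-0.7, -2.2], [-2.8, 0.5], [-1.8, -1.9], [-0.6, -1.6], [-3.5, -1.0], [-0.3, -0.4], [-0.9, 0.1], [-2.3, 0.0], [0.1, 1.9], [-1.0, -2.6], [-1.4, 0.8], [0.9, 1.6], [-1.3, 1.3], [-2.9, 2.0], [-0.5, -0.3], [-0.0, -0.0]]
0 [ 0.58732573 -0.01253869 -0.16039713] 29.40566614733584 [[-0.4, -1.8], [-0.9, 1.6], [1.2, 2.7], [-1.1, 1.9], [-5.8, 0.0], [-1.6, 1.9], [1.4, -2.0]]
9.5 [ 0.58697959 -0.01159985 -0.15944765] 24.4224989346821 [[-0.7, -2.5], [-1.1, 0.9], [1.1, 1.9], [-1.2, 1.4], [-3.7, 1.1], [-1.0, 0.4], [0.5, -0.7]]
wheel wrist [-4.9550235  80.94043158] top [-4.33516409 71.91146314]
```

```bash
cat > ov.py <<'E'
from h import *
import sys
C1={k:v for k,v in np.load('w1.npz').items()}
wx,wy=float(sys.argv[1]),float(sys.argv[2])
print([np.round(-C['R'].T@C['t'],3) for C in (C1,cam('top'),cam('side'))])
for C,f,(x0,x1,y0,y1),k in ((C1,'w1.png',(220,480,55,325),2.2),(cam('top'),'top0.png',(230,410,130,270),4),(cam('side'),'side0.png',(240,370,160,300),4.2)):
    im=cv2.resize(cv2.imread('pics/'+f)[y0:y1,x0:x1],None,fx=k,fy=k,interpolation=cv2.INTER_CUBIC)
    def dot(P,c):
        p=(proj(C,W(P))[0]-[x0,y0]+.5)*k; cv2.circle(im,(int(p[0]),int(p[1])),1,c,-1)
    def line(a,b,c):
        for t in np.linspace(0,1,40): dot(np.array(a)*(1-t)+np.array(b)*t,c)
    for z,h,c in((85,120,(0,0,255)),(57,150,(0,128,255))):
        hy=130 if z==85 else 180
        P=[(h,hy,z),(h,-hy,z),(-h,-hy,z),(-h,hy,z)]
        for i in range(4): line(P[i],P[(i+1)%4],c)
    for a in np.arange(0,6.28,.1):
        dot((wx+46*np.cos(a),wy+46*np.sin(a),130),(255,0,255)); dot((wx+46*np.cos(a),wy+46*np.sin(a),85),(255,255,0))
    n=np.array([-np.sin(np.radians(35)),0,np.cos(np.radians(35))]);u=np.array([np.cos(np.radians(35)),0,np.sin(np.radians(35))])
    for d,c in((0,(0,255,0)),(9.5,(0,0,255))):
      for a in np.arange(0,6.28,.1): dot(np.array([-15,175,270])-d*n+20*(np.cos(a)*u+np.sin(a)*np.array([0,1,0])),c)
    for s in ((50,-228,165),(70,-228,165)): line(s,(s[0],218,165),(0,255,255))
    P=[(12,135,350),(70,135,350),(70,215,350),(12,215,350)]
    for i in range(4): line(P[i],P[(i+1)%4],(0,255,255))
    cv2.imwrite('pics/ov_'+sys.argv[3]+f,im)
E
python3 ov.py -4.6 76 a
```

```text
[array([0.511, 0.149, 0.493]), array([ 0.446, -0.015,  1.179]), array([0.502, 0.936, 0.801])]
```

View pics/ov_aw1.png

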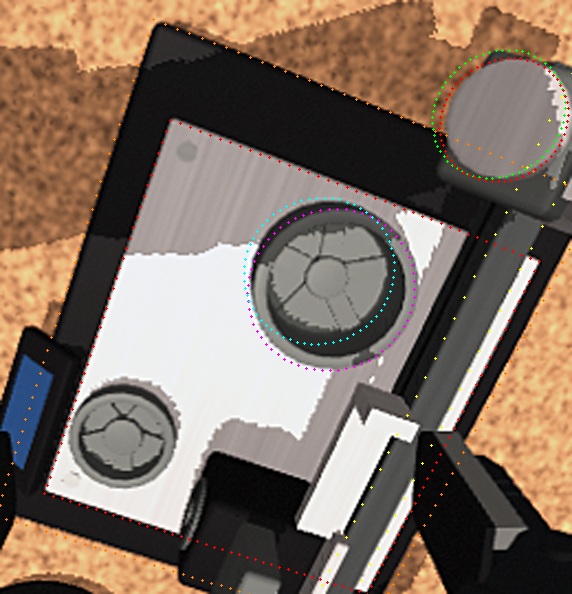

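View pics/ov_atop0.png

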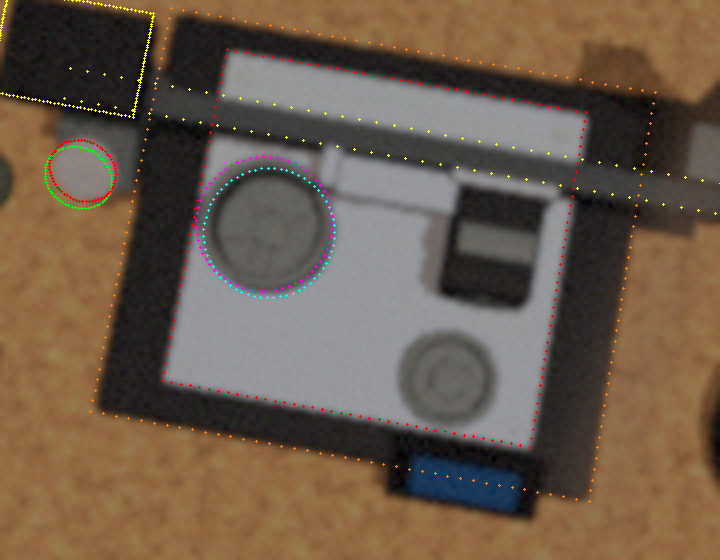

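View pics/ov_aside0.png

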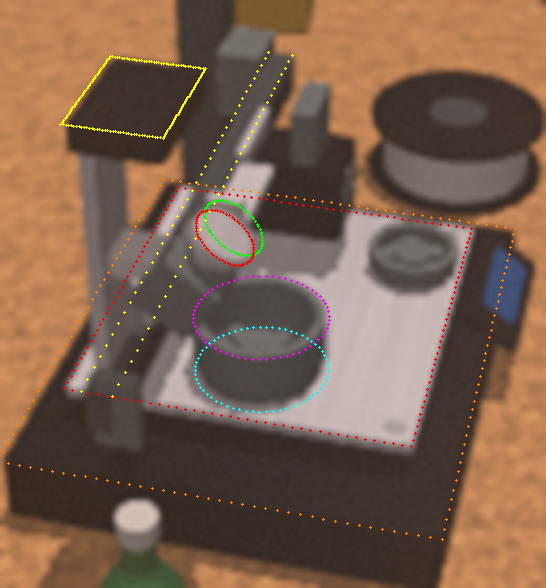

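```bash
python3 - <<'E'
from h import *
M=down(20); P=np.array([-44.5,64.6,0])
env.movep(W(P+[0,0,190]),M)
C,im=snap('wrist','w2.png')
env.move_linear(W(P+[0,0,106]),M,max_speed=.12,max_force=15) and print('contact')
print(toP(env.current_eef_pos()),env.current_clock())
env.grab(40)
print(env.current_opening(),env.current_force(),env.current_clock())
snap('wrist','w3.png')
E
```

```text
[-44.13572519  64.75947814 106.84553319] 6.025
0.09195914859100503 [-0.63439615 -2.39700994  7.11337496] 6.7083
```

View pics/w3.png

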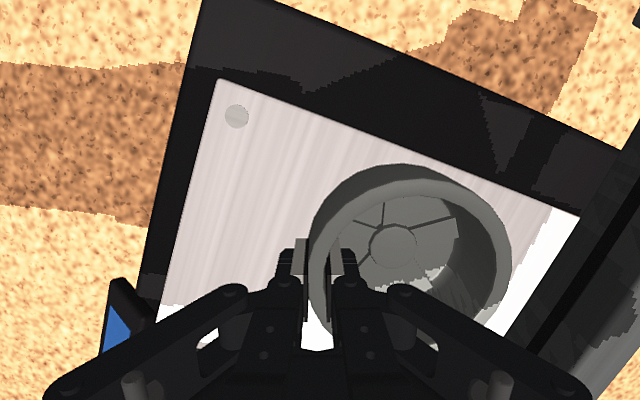

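View pics/w2.png

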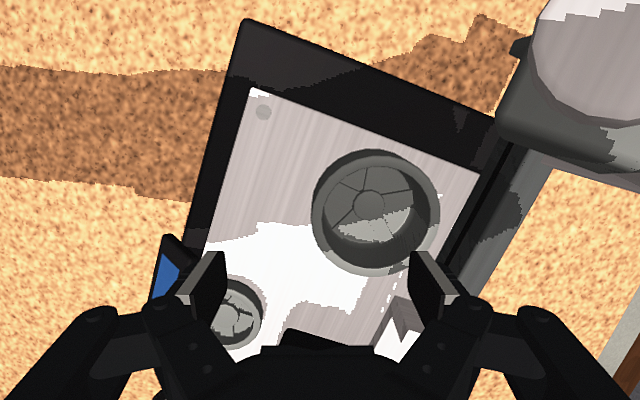

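```bash
python3 - <<'E'
from h import *
p,M=wpose(); print(toP(p))
M=down(20); p0=toP(p)
env.move_linear(W(p0+[0,0,12]),M,max_speed=.05)
env.move_linear(W(p0+[-80,0,14]),M,max_speed=.12)
env.move_linear(W(p0+[-90,20,110]),M,max_speed=.15)
print(env.current_opening(),env.current_force(),env.current_clock())
# over the tray
tr=np.array([.4455,.347]); x=M[:2,0]
for k in range(1):
    tgt=np.r_[tr-32*x/1000,.16]
    print(env.solve_ik(tgt,M))
    env.movep(tgt,M)
C,im=snap('wrist','w4.png'); np.savez('w4.npz',**C)
print([(np.round(a['point'],1).tolist(),round(float(a['score']),2)) for a in env.look_for('wrist','tray')[:3]])
cv2.imwrite('pics/side4.png',env.get_image('side'))
print(env.current_opening(),env.current_force(),env.current_clock(),wpose()[0])
E
```

```text
[-44.21969102  64.58542719 106.38234143]
0.08571467946165924 [-0.2648522   0.3447604  -2.00692803] 8.7833
[-32.58342361  43.57581539 -19.31752915  98.10689936  20.02975625
  41.74042271 -51.11870096]
[([325.3, 145.3], 0.89)]
0.08714464025418565 [ 0.14748129  0.70491655 -1.67298144] 9.95 [0.41501228 0.33965519 0.16024696]
```

View pics/w4.png

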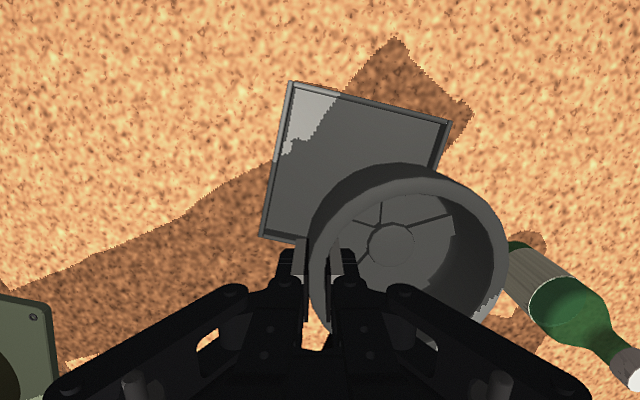

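View pics/side4.png

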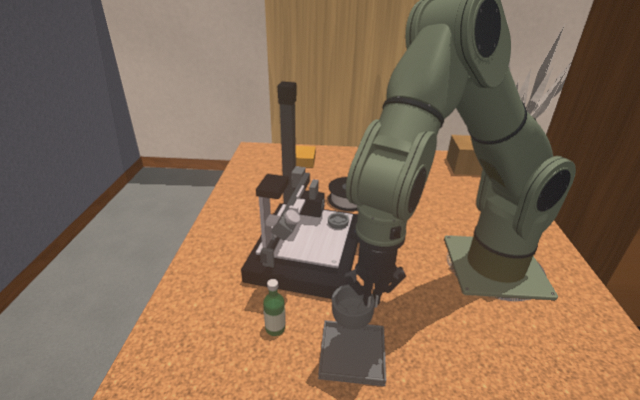

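```bash
python3 - <<'E'
from h import *
C={k:v for k,v in np.load('w4.npz').items()}
a,b,c=[atz(C,p,.022) for p in((290,81),(451,121),(261,236))]
print(a,b,c,np.linalg.norm(a-b),np.linalg.norm(a-c),'centre',(b+c)/2)
CT=cam('top'); f=lambda p:atz(CT,[p[0]/2.66+170-.3,p[1]/2.66+110-.3],.022)
A=[f(p) for p in((27,275),(158,282),(147,413),(10,405))];print(np.round(A,3),np.mean(A,0))
print('wheel rim centre', [atz(C,(405,255),.16-.022+.045)])
E
```

```text
[0.37669102 0.42722906 0.022     ] [0.52221748 0.42183296 0.022     ] [0.37241531 0.28048696 0.022     ] 0.14562646736510215 0.14680438316971375 centre [0.44731639 0.35115996 0.022     ]
[[0.52  0.412 0.022]
 [0.515 0.267 0.022]
 [0.372 0.272 0.022]
 [0.378 0.422 0.022]] [0.44638156 0.3431242  0.022     ]
wheel rim centre [array([0.45124232, 0.35999366, 0.183     ])]
```

```bash
python3 - <<'E'
from h import *
M=down(20); x=M[:2,0]; p=np.array([.447,.349])-.033*x
env.move_linear(np.r_[p,.06],M,max_speed=.12)
r=env.move_linear(np.r_[p,.022],M,max_speed=.03,max_force=5)
print(r,env.current_eef_pos(),env.current_force(),env.current_clock())
snap('wrist','w5.png'); 
E
```

```text
True [0.41436582 0.34275392 0.02713261] [-0.51392381 -1.13275452  7.61314548] 11.925
```

View pics/w5.png

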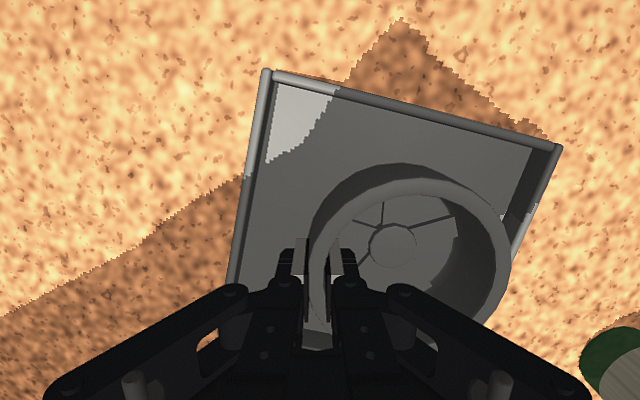

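```bash
python3 - <<'E'
from h import *
env.ungrasp()
p,M=wpose(); print(p,env.current_force())
env.move_linear(p+[0,0,.20],M,max_speed=.2)
snap('wrist','w6.png'); cv2.imwrite('pics/side6.png',env.get_image('side')[150:400,220:460])
print(env.current_clock())
E
```

```text
[0.41423131 0.34245763 0.02718202] [ 0.44980722  0.31294657 -0.49087075]
13.9583
```

View pics/w6.png

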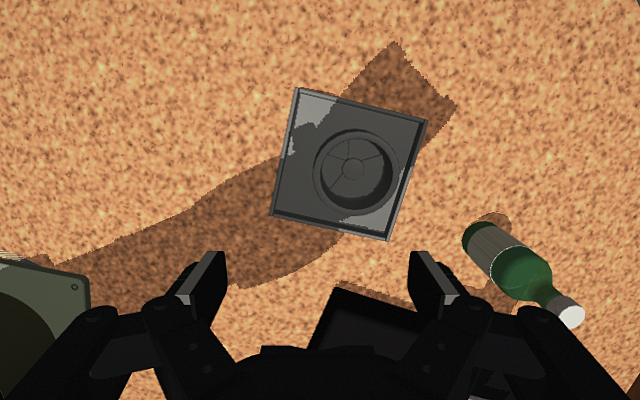

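View pics/side6.png

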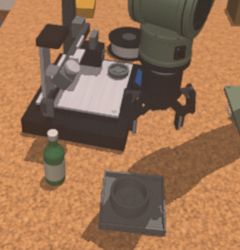

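```bash
cat >> h.py <<'E'
N=np.array([-np.sin(np.radians(35)),0,np.cos(np.radians(35))]); L=np.array([-15.,175,270])
E
python3 - <<'E'
from h import *
env.grab()
print(env.current_opening(), env.solve_ik(W(L+75*N),lockR(1)))
env.movep(W(L+75*N),lockR(1))
C,im=snap('wrist','w7.png'); np.savez('w7.npz',**C)
print([(np.round(a['point'],1).tolist(),round(float(a['score']),2)) for a in env.look_for('wrist','lock_top')[:3]])
print(env.current_clock(),toP(wpose()[0]))
u=np.array([np.cos(np.radians(35)),0,np.sin(np.radians(35))])
for d,c in((0,(0,255,0)),(9.5,(0,0,255))):
  for a in np.arange(0,6.28,.1):
    p=proj(C,W(L-d*N+20*(np.cos(a)*u+np.sin(a)*np.array([0,1,0]))))[0]; cv2.circle(im,(int(p[0]),int(p[1])),1,c,-1)
cv2.imwrite('pics/w7o.png',im)
E
```

```text
0.004726992384482804 [-15.81722826  26.17117498 -25.05592489 108.39163552  64.19185085
  39.23598154  -4.39996697]
[([313.0, 203.3], 0.87)]
15.7667 [-58.35054213 175.76400923 330.8707849 ]
```

View pics/w7o.png

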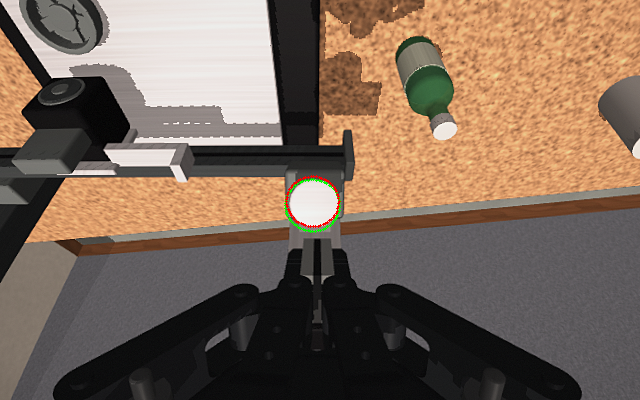

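```bash
cat > press.py <<'E'
from h import *
import sys
M=lockR(1); s=float(sys.argv[1])
env.move_linear(W(L+s*N),M,max_speed=.12)
f0=env.current_force()
r=env.move_linear(W(L-22.5*N),M,max_speed=.03,max_force=14)
p=toP(wpose()[0]); print('stop',r,'depth',-(p-L)@N,'lat',p-L-((p-L)@N)*N,'dF along n',(np.array(env.current_force())-f0)@PR(N))
env.sleep(.15)
p=toP(wpose()[0]); print('held depth',-(p-L)@N,(np.array(env.current_force())-f0)@PR(N))
env.move_linear(W(L+75*N),M,max_speed=.12)
C,im=snap('wrist',sys.argv[2])
print([(np.round(a['point'],1).tolist(),round(float(a['score']),2)) for a in env.look_for('wrist','lock_top')[:3]],env.current_clock())
u=np.array([np.cos(np.radians(35)),0,np.sin(np.radians(35))])
for d,c in((0,(0,255,0)),(9.5,(0,0,255))):
  for a in np.arange(0,6.28,.1):
    p=proj(C,W(L-d*N+20*(np.cos(a)*u+np.sin(a)*np.array([0,1,0]))))[0]; cv2.circle(im,(int(p[0]),int(p[1])),1,c,-1)
cv2.imwrite('pics/o_'+sys.argv[2],cv2.resize(im[130:280,220:420],None,fx=4,fy=4,interpolation=cv2.INTER_CUBIC))
E
python3 press.py 3 w8.png
```

```text
stop True depth 17.447118504057467 lat [0.16963639 0.12939278 0.11878068] dF along n 17.152691717970406
held depth 17.480820158823946 18.437294672195932
[([315.4, 207.2], 0.76)] 18.3667
```

View pics/o_w8.png

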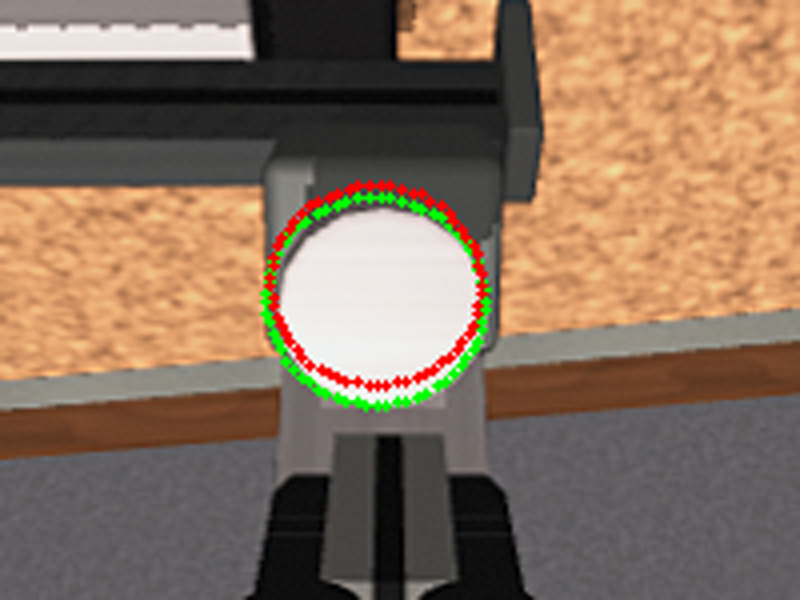

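```bash
python3 - <<'E'
from h import *
M=down(90)
print(np.round(env.solve_ik(W((0,-135,290)),M),0))
env.movep(W((0,-135,290)),M)
C,im=snap('wrist','w9.png'); np.savez('w9.npz',**C)
for t in("head_fin","head_body"): print([(np.round(a['point'],1).tolist(),round(float(a['score']),2)) for a in env.look_for('wrist',t)[:3]])
print(env.current_clock(),toP(wpose()[0]))
for y in (-75,):
  for d in ((-10,-25),(10,-25),(10,25),(-10,25),(0,0)):
    p=proj(C,W((d[0],y+d[1],215)))[0]; cv2.circle(im,(int(p[0]),int(p[1])),2,(0,0,255),-1)
for P in [(-120,-130,85),(-120,130,85)]:
    p=proj(C,W(P))[0]; cv2.circle(im,(int(p[0]),int(p[1])),2,(0,255,0),-1)
cv2.imwrite('pics/w9o.png',im)
E
```

```text
[ 29.  42. -39.  77.  26.  71.  70.]
[([393.3, 210.3], 0.77)]
[([396.6, 212.0], 0.9), ([424.9, 161.2], 0.41)]
19.7417 [-6.15329486e-03 -1.33734596e+02  2.90207146e+02]
```

View pics/w9o.png

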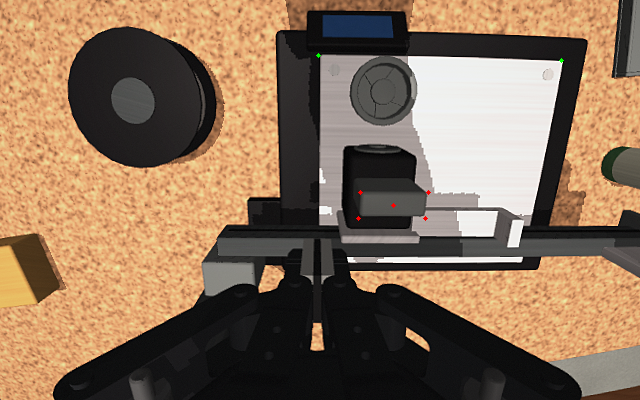

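```bash
python3 - <<'E'
from h import *
M=down(90)
print('desc',env.move_linear(W((0,-133,192)),M,max_speed=.15,max_force=10))
f0=np.array(env.current_force())
r=env.move_linear(W((0,60,192)),M,max_speed=.07,max_force=12)
p=toP(wpose()[0]); print(r,p,np.array(env.current_force())-f0,env.current_clock())
C,im=snap('wrist','w10.png'); cv2.imwrite('pics/side10.png',cv2.resize(env.get_image('side')[150:310,220:400],None,fx=3,fy=3))
E
```

```text
desc False
True [-2.67270056e-02  3.47995459e+01  1.91695639e+02] [-0.60416906 -6.21887755  5.18858842] 22.65
```

View pics/w10.png

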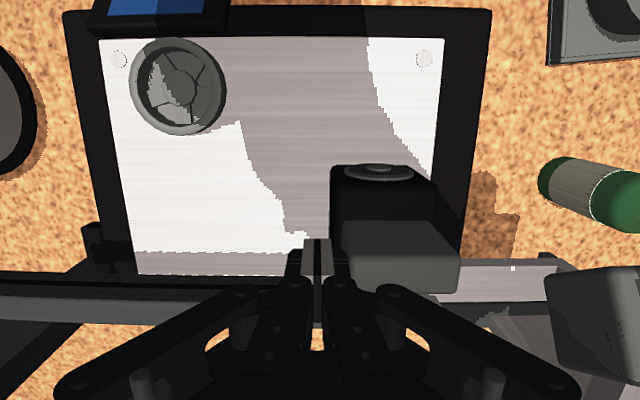

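View pics/side10.png

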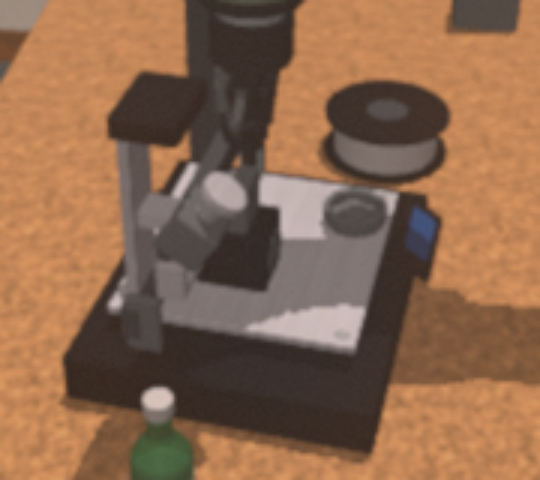

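```bash
python3 - <<'E'
from h import *
M=down(90)
r=env.move_linear(W((0,60,192)),M,max_speed=.03,max_force=15)
p=toP(wpose()[0]); print(r,p,np.array(env.current_force())@PR(np.array([0,1.,0])),env.current_clock())
env.move_linear(W((0,20,192)),M,max_speed=.1)
env.move_linear(W((-30,0,320)),M,max_speed=.2)
C,im=snap('wrist','w11.png')
def q(y,c):
  for d in ((-10,-25),(10,-25),(10,25),(-10,25)):
    a=proj(C,W((d[0],y+d[1],215)))[0]; cv2.circle(im,(int(a[0]),int(a[1])),2,c,-1)
q(75,(0,0,255)); q(52,(0,255,0)); cv2.imwrite('pics/w11o.png',im)
print(env.solve_ik(W(L+75*N),lockR(1)))
env.movep(W(L+75*N),lockR(1)); print(env.current_clock())
E
python3 press.py 12 w12.png
```

```text
True [-5.05147904e-02  3.46318438e+01  1.91437446e+02] -3.176472167426282 23.05
[-26.48424509  25.02700654  -8.13992741 108.70572116  56.83610118
  31.63626742   1.93597855]
25.35
stop True depth 17.441522342558812 lat [0.09009273 0.08558921 0.06308361] dF along n 15.033584274018795
held depth 17.454097255875023 16.45835433381845
[([314.3, 202.3], 0.96)] 28.1167
```

View pics/w11o.png

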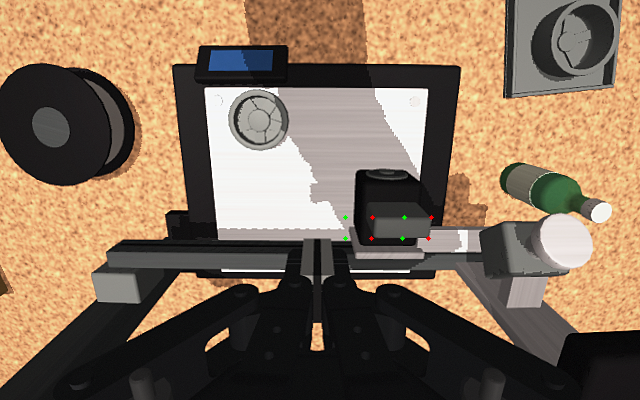

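View pics/o_w12.png

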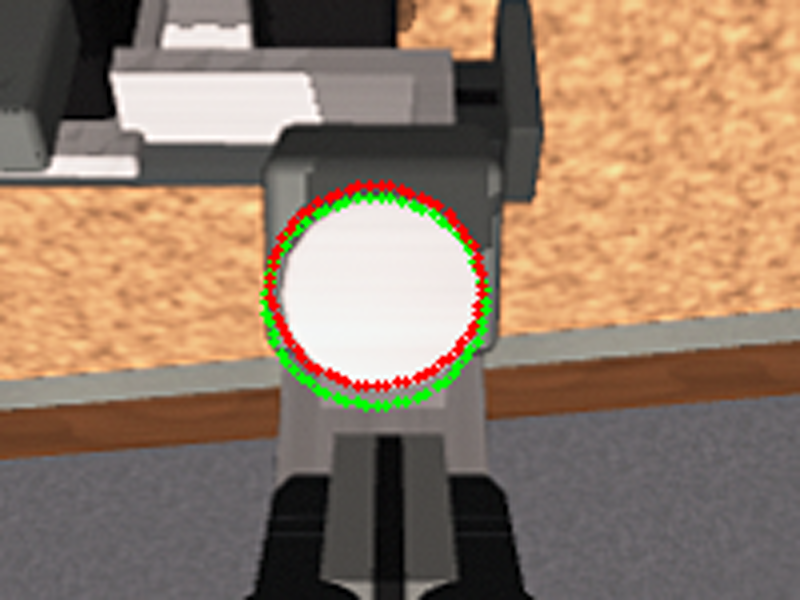

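```bash
python3 - <<'E'
from h import *
env.move_linear(W(L+150*N),lockR(1),max_speed=.2)
C,im=snap('wrist','w13.png')
for n in('side','wrist'): print(n,[(np.round(a['point'],1).tolist(),round(float(a['score']),2)) for a in env.look_for(n,'lock_top')[:3]])
print([proj(C,W(L-d*N))[0].round(1).tolist() for d in(0,9.5)])
im=env.get_image('top'); cv2.imwrite('pics/top13.png',cv2.resize(im[110:290,170:470],None,fx=2.66,fy=2.66))
print(env.current_clock())
E
```

```text
side [([291.9, 215.6], 0.73)]
wrist [([315.0, 179.0], 0.94)]
[[314.5, 180.7], [314.5, 178.4]]
28.8417
```

View pics/top13.png

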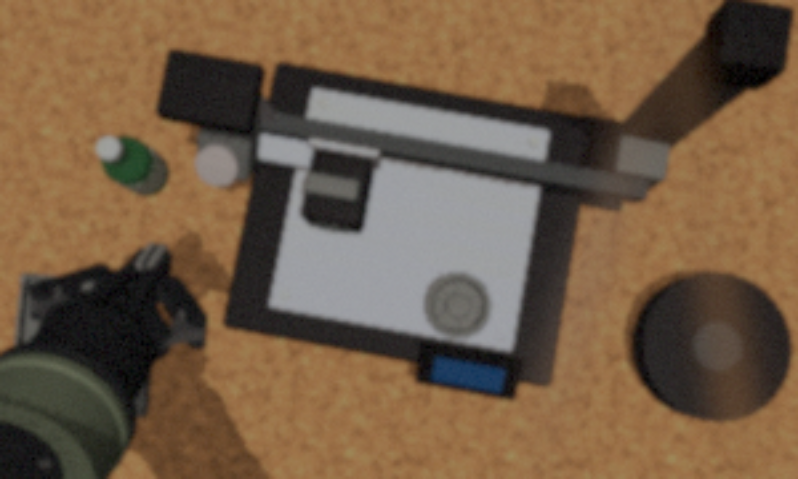

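View pics/w13.png

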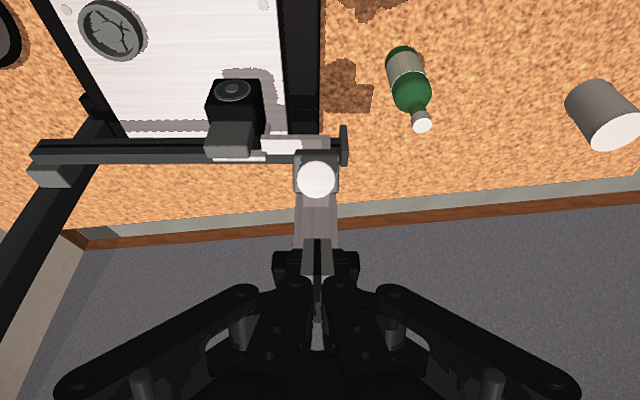

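```bash
python3 -c "
from rig import env
env.finish_job()"
```

```text
the job is handed in; nothing more can be done
```

The job is finished and handed in at about 29 s on the robot's clock, with the arm clear of everything.

- **Wheel:** I pinched it by its wall and drew it out from under the head's wing. I set it down in the tray with the head still parked. The pictures after release show it flat, open side up and inside the tray walls.
- **Lock, first press:** The button was found in. I pressed it until it bottomed, and afterwards it stood out, about 4 px further in the wrist picture, as expected.
- **Head:** I pushed the fin with the shut fingers until it stopped hard. A second push gained nothing. The fin then matched the predicted home position (printer y = 75) in the wrist picture, well away from the position where the bolt would stop it.
- **Lock, final press:** I bottomed the button again and let it go. It stayed in: the wrist pictures match the latched position, about 203 against 207 px when out, and again in the last look at 179.0 px (178.4 predicted in, 180.7 out).
- **Bystanders:** The top view shows the small wheel, spool and bottle where they were.

- **Disagreement between cameras:** The top camera's positions differed from the wrist camera's by about 4 to 9 mm. I relied on the wrist camera for the moves.
- **Tray at the end:** The arm partly hid the tray in the last top picture, so the last clear view of the wheel in it is the wrist picture taken after the head was pushed home.

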